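# Load the splash guard and latch its gate

### The arm

A 6-joint arm with a two-finger parallel gripper is mounted at the origin on a cart in front of the work surface, level with it; the furniture and walls round the work are solid. World frame = base frame: x ahead of the robot, y to its left, z up, the work surface at z = 0. Lengths are in m, angles in degrees, forces in N, time in s.
With the tool pointing down it reaches from about 0.3 to 0.75 m from the base axis. Payload 8.5 kg.
Tool frame: the origin (TCP) lies midway between the tips of the shut fingers; the grasp point (between the pads) lies 19 mm behind it (env.tcp_to_grasp is the z of the grasp point in the tool frame, in m); z points along the fingers, y is the line along which they close (so a half turn about z gives the same grasp; the last joint's range is limited). The gripper opens to 85 mm and grips with 20 to 120 N. Pads are 22 mm wide; open, the fingers measure 114 mm over their backs; the gripper's body (76 mm by 85 mm) begins 54 mm behind the grasp point. The pads swing forward as they close: fully open they stand 13 mm farther back than shut.
Start: joints at [-88.081, 21.807, 74.336, -0, 83.858, -12.336], TCP at [0.135, -0.533, 0.231] pointing down, gripper open.
Joint ranges: [-178.18, 178.18], [-50.72, 133.34], [12.68, 142.11], [-81.47, 261.47], [9.98, 163.14], [-165.26, 165.26]. Speed limits (degrees/s): [136.94, 136.94, 180, 180, 180, 180].

### API

Orientations are given as a 3x3 rotation matrix whose columns are the frame's x, y, z axes.
In Python, from rig import env, imaging, job, models gives the robot as it stands. The module is installed in compiled form; this text tells all that it offers.
- The arm moves only by the tool jog_arm, never from a script. Its argument "plan" is text: rows parted by semicolons, each of 7 numbers parted by spaces: the turn, a rotation vector about the tool's x, y, z in degrees, then the shift along the tool's x, y, z in cm, then the closure in counts, from 0 (fully open) to 255 (shut). In form: rx ry rz x y z claw; .... A call has 1 to 10 rows; each row shifts and turns the commanded pose from where the row before left it, along the tool's axes as they then stand; what a row does not reach is not made up. A row lasts 1/12 s, in which the tool goes at most 41.7 mm and 7.16 degrees, less where a joint would pass 70% of its speed; a pose out of reach is approached as far as the arm can. A call with a gripper value outside its range is refused whole. The fingers move at their own pace and stop on an object; "grip_force" is the grip in N (left out, the last holds). Time passes only in rows, so rows that do not move let the fingers close. It gives the time, the measured TCP pose, the force, the opening and the grip force at its end, in the units of the state.
- env.observe(): the state, without advancing time (a new reading comes with each control period).
- imaging.get_image(name): name is "scene" or "top" or "wrist"; returns a dict with "pixels" (420x560x3 uint8, red, green, blue), "depth" (420x560 float32, m along the optical axis (not along the pixel's ray), 0 where there is no reading), "fov_y" (degrees; the focal length in pixels is half the picture's height over the tangent of half this angle, whatever the lens; pixels are square), "cx", "cy" (the principal point, pixels), "distortion" ([k1, k2, p1, p2, k3] as OpenCV has them; the pictures are not rectified), "world_from_camera" (4x4, takes a point from camera to world coordinates). Camera axes: x right, y down, z forward; pixel columns grow to the right and rows downward; lengths in m; the calibration is good to about 2 mm. A picture is of the moment at which its call begins.
- job.close_job(): hands the job in; it is judged then, once.
Trained networks look in the newest picture that a camera, given by its name, has taken for a name from the list of things; names that differ only in an ending like _2 or _b are one class to them, and where a whole thing is asked for, a point or a joint stands for the part that bears it (a point fixed in the world has none). Each returns a list of dicts, best first, with "confidence" (0 to 1); they miss things now and then, are a little off and sometimes report something else, mostly with a low value. They report only what shows in the picture. A call takes as long as a camera call. They do not tell look-alikes from the thing itself.
- models.outline_of(camera, query): "region" (420x560 bool, what is visible of it) and "bbox" ([centre column, centre row, width, height] in pixels, round what is visible of it).
- models.tip_of(camera, query): "at" ([column, row] in pixels: a listed point, or the origin of a listed thing).
The state is a dict: "time_s": time; "q": joint angles; "qvel": joint speeds; "joint_efforts": joint torques, N m; "position": TCP position; "tool_rot": TCP orientation; "ft_force": force on the tool from outside, world axes, zero at the start; "wrist_torque": the same for the moment, N m; "grip_width": finger opening in m; "gripper_force": force on a finger pad.
Only numpy, scipy, OpenCV 4.12 (cv2) and the standard library are available. Lean on these libraries where they do the work, as an engineer would, in place of code of your own. Each camera call takes 0.05 s, during which the arm holds its last target. There are 200 camera calls.

### The job

Stand the small conical vessel upright in the locating ring inside the splash guard. Then push the guard's spring-open gate shut, gently and without slamming it, until its bevelled latch snaps in behind the keeper and the gate stays shut on its own. Leave the other loose things where they are.

Things in the scene. Friction and masses are not known exactly. Their poses are not given: they have to be found in the camera images.
- small_vessel: The smaller of the two plain grey metal conical vessels: 68 mm wide, 88 mm high, 0.11 to 0.23 kg, with a round rim flange 44 mm across at the top (73 to 88 mm up), where to grip it. Origin: centre of its underside, z up when upright. Starts standing on the worktop to the right of the guard.
- guard: Open-topped splash guard of bare sheet metal, fixed to the worktop, 165 x 165 mm, walls 4 mm thick and 100 mm high on three sides, base plate 6 mm thick. Origin: centre of its underside. Its open front, where the gate hangs, looks along its own -x; its y points to the left seen from the front. Its yaw varies.
- seat (a point): Centre of the floor (top of the base plate, 6 mm above the worktop) inside the guard's locating ring: a dark steel ring 77 mm inner diameter, 8 mm high. The vessel's underside belongs here. Axes as the guard's.
- gate (a joint): Angle of the gate (rad) about its upright hinge: 0 = square across the front, positive = open. A light spring brings it back to 0.4 to 1.0 when let go unlatched. The keeper (roller lip and rubber buffer on a slotted bracket) is clamped anywhere along 28 mm, so the gate latches anywhere from -0.09 to 0.14, a point that must be felt. Slamming is over 2 rad/s in the last 0.35 rad.
- gate_hinge (a point): Point on the gate's hinge axis, level with the guard's wall tops (100 mm up), at the guard's front left corner: 75 mm forward (-x) and 75 mm left (+y) of the guard's origin. Axes as the guard's. The gate's middle plane passes through the hinge axis.
- gate_push (a point): Centre of the outer face of the push plate, 36 mm wide, 30 mm high, on the upper outer face of the gate: 92 mm from the hinge axis, 78 mm above the worktop, 6.5 mm out from the gate's middle plane. Turns with the gate: its -x points out of the plate, away from the guard when shut; its -y along the gate, away from the hinge. The gate is 140 mm long, 8 mm thick, 10 to 96 mm above the worktop.
- large_vessel: Bystander: the larger plain grey metal conical vessel, 104 mm wide, 112 mm high, standing on the worktop to the right of the guard. Origin: centre of its underside.
- beaker: Bystander: low glass beaker, 53 mm wide, 65 mm high, left of the guard. Origin: centre of its underside.
- timer: Bystander: flat white bench timer, 68 x 68 x 20 mm, left of the guard, near the edge. Origin: centre of its underside.
- gate_latch (a point): Free end of the gate, 140 mm from the hinge, 50 mm up, axes as the push plate's; a sprung tongue stands 12 mm out past it from a case 28 mm wide. Force at the push plate: 1 to 3 N to swing the gate, 7 to 12 N while the bevel rides over the roller (about 6 mm), a drop as it snaps in, then a rubber buffer, about 10 N per mm. 14 to 18 N thus means it has latched; over 22 N overloads it.
Things that resemble listed ones, but are neither listed nor needed, are in the scene too. What is shaped like the small_vessel but purple is not meant.

How it is judged (in metres and radians):
On the way, in this order (a step that is already met when the one before it is completed fails the run):
1. the small vessel stands released and upright in the locating ring, with the gate still open (horizontal distance between small_vessel and seat below 0.008 m and z of small_vessel in the frame of seat below 0.004 m and angle between small_vessel's own z axis and vertical below 0.08 rad and contact force between the fingers and small_vessel below 0.1 N and value of joint gate above 0.3 rad), for 0.3 s.
2. the gate is latched: it stays shut with the robot off it (value of joint gate below 0.2 rad and contact force between each of the arm, the fingers and gate below 0.1 N), for 0.3 s.
At the end, for the whole second after the job is handed in: The small vessel stands at rest in the locating ring (within 8 mm of its centre, underside within 4 mm of the base plate, tilt under 0.08 rad) and the gate stays shut by its latch (angle under 0.2 rad; unlatched it would spring open past 0.4) (horizontal distance between small_vessel and seat below 0.008 m and z of small_vessel in the frame of seat below 0.004 m and angle between small_vessel's own z axis and vertical below 0.08 rad and linear speed of small_vessel below 0.02 m/s and value of joint gate below 0.2 rad); the robot touches nothing.
It fails at once if the gate is pushed with more than 22 N (contact force between any of the fingers, the arm and gate above 22 N).
It fails at once if the gate is slammed (swings through its last 0.35 rad faster than 2 rad/s) (value of joint gate below 0.35 rad and velocity of joint gate below -2 rad/s).
It fails at once if the large vessel, the beaker or the timer is moved more than 30 mm (distance of any of large_vessel, beaker, timer from where it was at the start of the episode above 0.03 m).
It also fails if it takes over 67 s, if anything falls off the work surface, if the arm or the gripper's body presses on something with over 40 N, if the wrist force passes 120 N, or if a joint passes its speed limit or range.

## Working session

There is one attempt and no reset: what is moved stays moved. The work goes in short steps, Python scripts to look and compute and a tool call to move; the robot and the scene stay as the last step left them, time stands still between calls to the robot, and variables do not carry over. Pictures are saved under pics/ and viewed, at most 10 in all, crops included, and the job is handed in when it is done.

Besides the shell and the picture viewer there is one more tool, called after "Emit:" as name(argument=value, ...) on one line, values as JSON. jog_arm: Moves the arm, as the interface text tells. Its arguments: {"type":"object","properties":{"plan":{"type":"string"},"grip_force":{"type":"number"}},"required":["plan"]}

```bash
mkdir -p pics; cat > h.py <<'E'
import numpy as np, cv2
from rig import env, imaging, job, models
def cam(n):
    im=imaging.get_image(n); return im
def K(im):
    h=im["pixels"].shape[0]; f=h/2/np.tan(np.radians(im["fov_y"])/2)
    return np.array([[f,0,im["cx"]],[0,f,im["cy"]],[0,0,1.]])
def rays(im,px):
    p=cv2.undistortPoints(np.array(px,float).reshape(-1,1,2),K(im),np.array(im["distortion"],float)).reshape(-1,2)
    return np.c_[p,np.ones(len(p))]
def cloud(im):
    h,w=im["depth"].shape; v,u=np.mgrid[:h,:w]
    r=rays(im,np.c_[u.ravel(),v.ravel()]); d=im["depth"].ravel()
    T=im["world_from_camera"]; P=(r*d[:,None])@T[:3,:3].T+T[:3,3]
    P[d==0]=np.nan
    return P.reshape(h,w,3)
def on_z(im,px,z):
    T=im["world_from_camera"]; r=rays(im,px)@T[:3,:3].T; o=T[:3,3]
    return o+r*((z-o[2])/r[:,2])[:,None]
def proj(im,P):
    T=np.linalg.inv(im["world_from_camera"]); 
    return cv2.projectPoints(np.array(P,float).reshape(-1,1,3),cv2.Rodrigues(T[:3,:3])[0],T[:3,3],K(im),np.array(im["distortion"],float))[0].reshape(-1,2)
def save(im,n): cv2.imwrite("pics/"+n,im["pixels"][:,:,::-1] if isinstance(im,dict) else im[:,:,::-1])
E
cat > a.py <<'E'
from h import *
print({k:np.round(v,3).tolist() for k,v in env.observe().items()}, env.tcp_to_grasp)
I={}
for c in ["scene","top"]:
    im=cam(c); I[c]=im; P=cloud(im)
    print(c,np.round(im["world_from_camera"],2).tolist())
    for q in ["small_vessel","large_vessel","guard","gate","beaker","timer"]:
        for o in models.outline_of(c,q)[:4]:
            m=o["region"]; p=P[m]; p=p[~np.isnan(p[:,0])]
            if len(p): print(q,round(o["confidence"],2),np.round(o["bbox"]),"med",np.round(np.median(p,0),3),"zmax",round(np.percentile(p[:,2],98),3),"rgb",im["pixels"][m].mean(0).round())
    for q in ["small_vessel","seat","gate_hinge","gate_push","gate_latch","guard"]:
        for o in models.tip_of(c,q)[:3]:
            z=dict(small_vessel=0,seat=.006,gate_hinge=.1,gate_push=.078,gate_latch=.05,guard=0)[q]
            print("tip",q,round(o["confidence"],2),np.round(o["at"]),np.round(on_z(im,[o["at"]],z)[0],3))
save(np.vstack([cv2.resize(I[c]["pixels"],(400,300)) for c in I]),"both.png")
save(cv2.resize(I["top"]["pixels"],(800,600)),"top.png")
E
python3 a.py
```

```text
{'time_s': 0.0, 'q': [-88.081, 21.842, 74.386, -0.0, 83.857, -12.336], 'qvel': [-0.137, -0.036, -0.038, -0.028, 0.049, -0.004], 'joint_efforts': [-0.001, -44.846, -23.128, -0.0, 0.005, 0.0], 'position': [0.135, -0.533, 0.231], 'tool_rot': [[0.969, 0.246, -0.0], [0.246, -0.969, 0.002], [0.0, -0.001, -1.0]], 'ft_force': [-0.308, -0.218, -0.166], 'wrist_torque': [-0.011, 0.024, 0.022], 'gripper_force': 0.0, 'grip_width': 0.085} -0.0187
scene [[-0.71, -0.51, 0.49, -0.14], [-0.7, 0.49, -0.52, 0.74], [0.02, -0.71, -0.7, 0.98], [0.0, 0.0, 0.0, 1.0]]
small_vessel 0.98 [324. 207.  20.  30.] med [ 0.417 -0.077  0.049] zmax 0.09 rgb [130. 124. 118.]
small_vessel 0.81 [298. 221.  27.  30.] med [0.426 0.028 0.05 ] zmax 0.09 rgb [ 98.  52. 121.]
large_vessel 0.98 [358. 176.  30.  40.] med [ 0.431 -0.255  0.072] zmax 0.251 rgb [114. 108. 101.]
guard 0.93 [229. 240.  98.  86.] med [0.534 0.218 0.043] zmax 0.103 rgb [137. 136. 140.]
gate 0.64 [245. 270.  66.  31.] med [0.406 0.252 0.06 ] zmax 0.097 rgb [129. 128. 131.]
beaker 0.71 [148. 298.  21.  29.] med [0.523 0.466 0.039] zmax 0.064 rgb [134. 132
[... 1242 characters left out ...]
]
gate 0.53 [228. 228.  24.  38.] med [0.396 0.245 0.094] zmax 0.099 rgb [184. 184. 193.]
beaker 0.64 [164. 186.  20.  22.] med [0.532 0.476 0.031] zmax 0.067 rgb [151. 150. 151.]
beaker 0.37 [245. 202.  65.  96.] med [0.546 0.229 0.008] zmax 0.103 rgb [181. 186. 194.]
timer 0.66 [160. 235.  24.  20.] med [0.377 0.469 0.017] zmax 0.022 rgb [218. 217. 212.]
timer 0.32 [342. 235.  21.  19.] med [ 0.421 -0.08   0.047] zmax 0.09 rgb [162. 156. 150.]
tip small_vessel 0.9 [341. 235.] [ 0.427 -0.09   0.   ]
tip seat 0.9 [249. 190.] [0.546 0.208 0.006]
tip gate_push 0.46 [229. 233.] [0.39  0.247 0.078]
tip gate_latch 0.67 [240. 249.] [0.349 0.214 0.05 ]
tip guard 0.56 [247. 193.] [0.535 0.215 0.   ]
```

View pics/both.png

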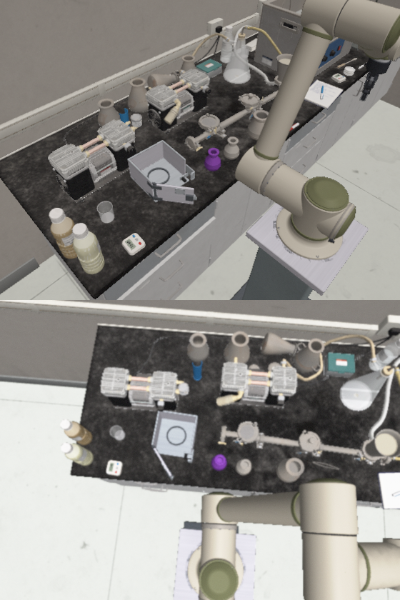

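View pics/top.png

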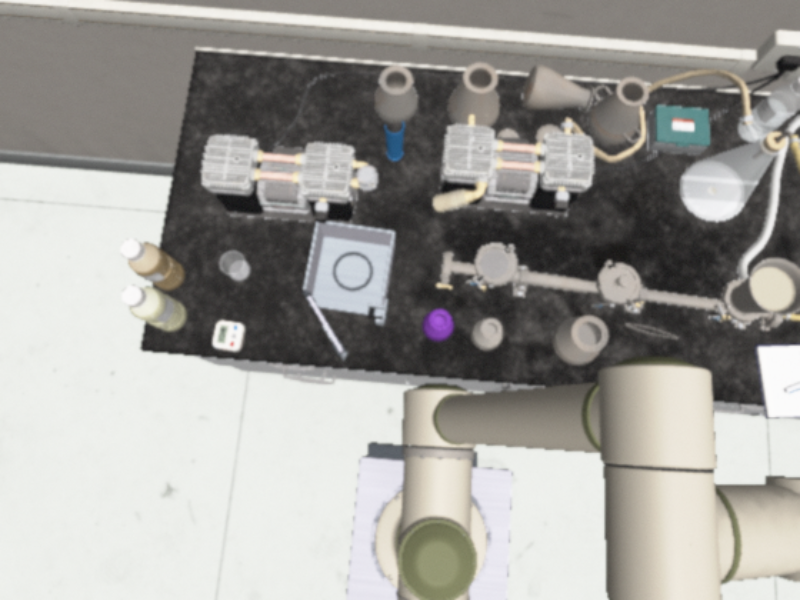

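```bash
cat > b.py <<'E'
from h import *
for c in ["top","scene"]:
    im=cam(c); P=cloud(im); x,y,z=np.moveaxis(P,2,0)
    def near(cx,cy,r,a,b): return (np.hypot(x-cx,y-cy)<r)&(z>a)&(z<b)
    m=near(.425,-.085,.05,.08,.1); print(c,"rim n",m.sum(),cv2.minEnclosingCircle(P[m][:,:2].astype(np.float32)),np.median(P[m],0).round(4))
    m=near(.425,-.085,.06,.012,.1); p=P[m]; print(" body box",p.min(0).round(3),p.max(0).round(3))
    m=near(.54,.218,.14,.092,.108)&(x>.44); p=P[m]; r=cv2.minAreaRect(p[:,:2].astype(np.float32)); print(" guard walls",m.sum(),r, cv2.boxPoints(r).round(3).tolist())
    m=near(.40,.25,.085,.088,.1)&(x<.45); p=P[m]
    if len(p): print(" gate",cv2.minAreaRect(p[:,:2].astype(np.float32)),len(p))
    if c=="top":
        a=im["pixels"][160:260,200:360]; save(cv2.resize(a,(800,500),interpolation=cv2.INTER_CUBIC),"crop1.png")
E
python3 b.py
```

```text
top rim n 127 ((0.42747974395751953, -0.08500836044549942), 0.021859060972929) [ 0.4287 -0.0855  0.0865]
 body box [ 0.394 -0.116  0.012] [ 0.456 -0.051  0.094]
 guard walls 389 ((0.5579849481582642, 0.21701927483081818), (0.16780154407024384, 0.24068020284175873), 86.37666320800781) [[0.43299999833106995, 0.14100000262260437], [0.6729999780654907, 0.12600000202655792], [0.6830000281333923, 0.2930000126361847], [0.4429999887943268, 0.30799999833106995]]
 gate ((0.4018400013446808, 0.24990539252758026), (0.1163514032959938, 0.009862925857305527), 36.6406135559082) 120
scene rim n 107 ((0.4266560971736908, -0.0872599333524704), 0.02454487979412079) [ 0.428  -0.0913  0.0876]
 body box [ 0.391 -0.115  0.012] [ 0.454 -0.054  0.093]
 guard walls 582 ((0.5517241954803467, 0.21395766735076904), (0.1737910956144333, 0.22495773434638977), 89.25366973876953) [[0.43799999356269836, 0.1289999932050705], [0.6629999876022339, 0.12600000202655792], [0.6650000214576721, 0.29899999499320984], [0.4399999976158142, 0.3019999861717224]]
 gate ((0.40196937322616577, 0.24844181537628174), (0.12262673676013947, 0.013586804270744324), 36.637237548828125) 220
```

View pics/crop1.png

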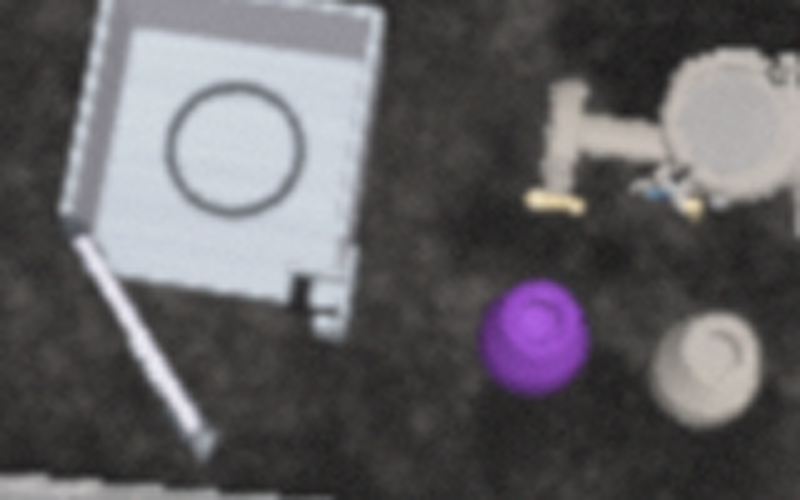

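```bash
cat >> h.py <<'E'
def delta(tgt,yaw_x=None):
    s=env.observe(); R=np.array(s["tool_rot"]); d=np.array(tgt)-s["position"]
    print("t",s["time_s"],"pos",np.round(s["position"],4),"d_tool cm",np.round(R.T@d*100,2),"toolx yaw",np.degrees(np.arctan2(R[1,0],R[0,0])).round(2))
E
cat > c.py <<'E'
from h import *
im=cam("top"); c=lambda l:[(200+a/5-.4,160+b/5-.4) for a,b in l]
print("ring",on_z(im,c([(235,148)]),.014), "ring extents",on_z(im,c([(166,148),(304,148),(235,81),(235,216)]),.014).round(4).tolist())
L=on_z(im,c([(62,215),(97,10)]),.1); R=on_z(im,c([(385,15),(355,245)]),.1)
print(L.round(3).tolist(),R.round(3).tolist())
for a,b in [(L[0],L[1]),(R[1],R[0])]: d=b-a; print(np.degrees(np.arctan2(d[1],d[0])))
g=on_z(im,c([(80,232),(203,440)]),.096); d=g[1]-g[0]; print("gate",g.round(3).tolist(),np.degrees(np.arctan2(d[1],d[0])),np.hypot(*d[:2]))
f=on_z(im,c([(115,275),(290,303)]),.006); d=f[0]-f[1]; print("front edge",f.round(3).tolist(),np.degrees(np.arctan2(d[1],d[0]))-90)
delta([.4275,-.0855,.20])
E
python3 c.py
```

```text
ring [[0.54482097 0.21593762 0.014     ]] ring extents [[0.5411, 0.2594, 0.014], [0.5486, 0.1725, 0.014], [0.5888, 0.2205, 0.014], [0.5008, 0.2113, 0.014]]
[[0.472, 0.304, 0.1], [0.6, 0.298, 0.1]] [[0.611, 0.126, 0.1], [0.469, 0.131, 0.1]]
-2.421452760549704
-2.0435769432781434
gate [[0.464, 0.293, 0.096], [0.349, 0.208, 0.096]] -143.67160492793138 0.14322147540038158
front edge [[0.458, 0.283, 0.006], [0.45, 0.172, 0.006]] -4.292873223395773
t 1.45 pos [ 0.1354 -0.533   0.2313] d_tool cm [ 39.33 -36.18   3.13] toolx yaw 14.25
```

Emit:
jog_arm(plan="0 0 0 2.6 -2.4 0 0;0 0 0 2.6 -2.4 0 0;0 0 0 2.6 -2.4 0 0;0 0 0 2.6 -2.4 0 0;0 0 0 2.6 -2.4 0 0;0 0 0 2.6 -2.4 0 0;0 0 0 2.6 -2.4 0 0;0 0 0 2.6 -2.4 0 0;0 0 0 2.6 -2.4 0 0;0 0 0 2.6 -2.4 0 0", grip_force=40)

```text
time_s: 2.28
position: [0.3289, -0.2349, 0.2315]
tool_rot: [[0.969, 0.246, 0.0], [0.246, -0.969, -0.0], [0.0, 0.001, -1.0]]
ft_force: [-0.1, -0.1, -0.1]
grip_width: 0.0854
gripper_force: 0.0
```

Emit:
jog_arm(plan="0 0 0 2.6 -2.4 0 0;0 0 0 2.6 -2.4 0 0;0 0 0 2.6 -2.4 0 0;0 0 0 2.6 -2.4 0 0;0 0 0 0 0 0 0;0 0 0 0 0 0 0")

```text
time_s: 2.78
position: [0.4059, -0.1165, 0.2313]
tool_rot: [[0.968, 0.25, -0.0], [0.25, -0.968, -0.0], [-0.0, 0.0, -1.0]]
ft_force: [0.4, -0.7, -1.0]
grip_width: 0.0856
gripper_force: 0.0
```

```bash
cat > d.py <<'E'
from h import *
im=cam("wrist"); P=cloud(im); x,y,z=np.moveaxis(P,2,0)
m=(np.hypot(x-.427,y+.086)<.04)&(z>.08)&(z<.1); print(m.sum())
if m.sum(): print(cv2.minEnclosingCircle(P[m][:,:2].astype(np.float32)),np.median(P[m],0),np.percentile(P[m],[1,99],0))
for o in models.outline_of("wrist","small_vessel")[:2]: print(o["confidence"],o["bbox"],im["pixels"][o["region"]].mean(0))
save(im,"w1.png"); delta([.4275,-.0855,.2])
E
python3 d.py
```

```text
1348
((0.4275408685207367, -0.08600356429815292), 0.022132940590381622) [ 0.42728242 -0.08560442  0.08761392] [[ 0.4069148  -0.10672177  0.08133314]
 [ 0.44881862 -0.06518735  0.08932677]]
0.93 [161.0, 117.2, 82.8, 64.5] [120.25967107  49.93351865 166.62937225]
0.92 [259.9, 158.4, 63.9, 65.5] [171.32296204 169.0264468  156.07934039]
t 2.8833 pos [ 0.4053 -0.1182  0.2313] d_tool cm [ 2.96 -2.62  3.13] toolx yaw 14.25
```

View pics/w1.png

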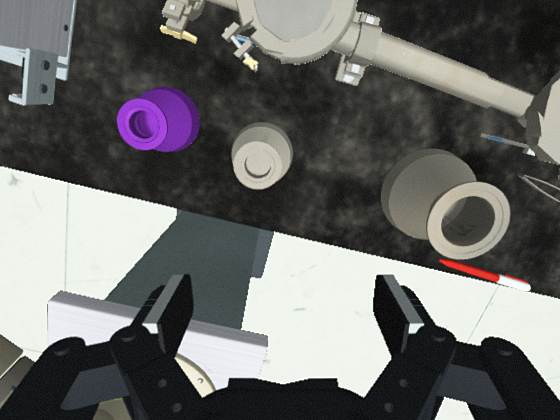

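Emit:
jog_arm(plan="0 0 0 1.5 -1.3 1 0;0 0 0 1.5 -1.3 1 0;0 0 0 0 0 3 0;0 0 0 0 0 3 0;0 0 0 0 0 2.5 0;0 0 0 0 0 1 0;0 0 0 0 0 0 0")

```text
time_s: 3.47
position: [0.4267, -0.086, 0.1144]
tool_rot: [[0.97, 0.244, -0.004], [0.244, -0.97, 0.002], [-0.004, -0.003, -1.0]]
ft_force: [-0.1, -0.4, -0.5]
grip_width: 0.0853
gripper_force: 0.0
```

```bash
python3 -c "
from h import *
delta([.4275,-.0858,.062])"
```

```text
t 3.4667 pos [ 0.4267 -0.086   0.1144] d_tool cm [0.1  0.01 5.24] toolx yaw 14.11
```

Emit:
jog_arm(plan="0 0 0 0 0 2 0;0 0 0 0 0 2 0;0 0 0 0 0 1.3 0;0 0 0 0 0 0 0;0 0 0 0 0 0 120;0 0 0 0 0 0 160;0 0 0 0 0 0 200;0 0 0 0 0 0 255;0 0 0 0 0 0 255;0 0 0 0 0 0 255", grip_force=40)

```text
time_s: 4.3
position: [0.429, -0.0857, 0.0646]
tool_rot: [[0.969, 0.246, 0.003], [0.246, -0.969, -0.002], [0.002, 0.002, -1.0]]
ft_force: [-0.2, 0.0, 8.3]
grip_width: 0.0404
gripper_force: 39.2
```

Emit:
jog_arm(plan="0 0 0 0 0 0 255;0 0 0 0 0 0 255;0 0 0 0 0 0 255;0 0 0 0 0 0 255")

```text
time_s: 4.63
position: [0.4291, -0.0857, 0.0646]
tool_rot: [[0.969, 0.246, 0.003], [0.246, -0.969, -0.002], [0.003, 0.002, -1.0]]
ft_force: [-0.8, -0.5, 8.6]
grip_width: 0.0404
gripper_force: 39.2
```

Emit:
jog_arm(plan="0 0 0 0 0 -1 255;0 0 0 0 0 -2 255;0 0 0 0 0 -2 255;0 0 0 0 0 -2 255;0 0 0 0 0 -2 255;0 0 0 0 0 -2 255;0 0 0 0 0 -1 255;0 0 0 0 0 0 255;0 0 0 0 0 0 255;0 0 0 0 0 0 255")

```text
time_s: 5.47
position: [0.4277, -0.0849, 0.1826]
tool_rot: [[0.969, 0.246, -0.001], [0.246, -0.969, 0.001], [-0.001, -0.001, -1.0]]
ft_force: [-0.0, 0.2, -2.6]
grip_width: 0.04
gripper_force: 40.7
```

```bash
cat > e.py <<'E'
from h import *
s=env.observe(); pos=np.array(s["position"]); R=np.array(s["tool_rot"])
im=cam("wrist"); sc=cam("scene"); 
save(im,"w2.png")
u,v=proj(sc,pos)[0].astype(int); a=sc["pixels"][max(v-60,0):v+60,max(u-70,0):u+70]; print(u,v)
w=im["pixels"]; save(np.hstack([cv2.resize(w,(400,300)),cv2.resize(a,(400,300))]),"pair.png")
for n,i in (("wrist",im),("scene",sc)):
    P=cloud(i); x,y,z=np.moveaxis(P,2,0); p=P[(np.hypot(x-pos[0],y-pos[1])<.06)&(z<pos[2]-.005)&(z>.03)]
    print(n,len(p))
    if len(p): print(p.min(0).round(3),p.max(0).round(3))
delta([.545,.216,.2])
E
python3 e.py
```

```text
328 170
wrist 6641
[ 0.394 -0.115  0.128] [ 0.461 -0.051  0.178]
scene 360
[ 0.39  -0.112  0.125] [ 0.453 -0.053  0.177]
t 5.5667 pos [ 0.4278 -0.085   0.1825] d_tool cm [ 18.77 -26.29  -1.74] toolx yaw 14.25
```

View pics/pair.png

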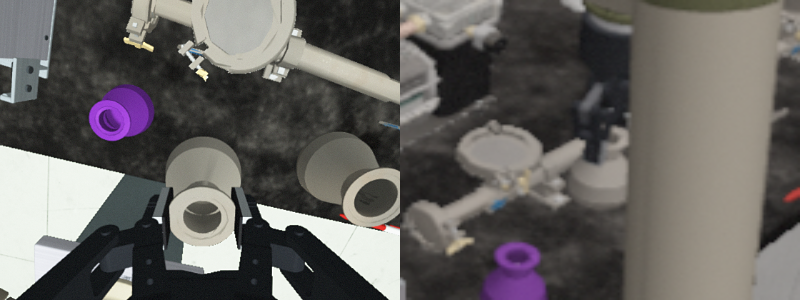

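Emit:
jog_arm(plan="0 0 5.75 0 0 -1 255;0 0 5.75 0 0 -1 255;0 0 5.75 0 0 -1 255;0 0 0 0.5 -2.5 0 255;0 0 0 0.5 -3.5 0 255;0 0 0 0.5 -3.5 0 255;0 0 0 0.5 -3.5 0 255;0 0 0 0.5 -3.5 0 255;0 0 0 0.5 -3.5 0 255;0 0 0 0.5 -3.5 0 255")

```text
time_s: 6.4
position: [0.4752, 0.1495, 0.2125]
tool_rot: [[0.999, -0.052, -0.002], [-0.052, -0.999, -0.0], [-0.001, 0.0, -1.0]]
ft_force: [1.2, -0.8, -1.4]
grip_width: 0.0405
gripper_force: 40.8
```

Emit:
jog_arm(plan="0 0 0 0 -2.5 0 255;0 0 0 0 -1.5 0 255;0 0 0 0 0 0 255;0 0 0 0 0 0 255;0 0 0 0 0 0 255")

```text
time_s: 6.82
position: [0.4774, 0.187, 0.2128]
tool_rot: [[0.999, -0.053, -0.001], [-0.053, -0.999, -0.0], [-0.001, 0.0, -1.0]]
ft_force: [-0.0, 0.0, -2.3]
grip_width: 0.0401
gripper_force: 40.9
```

```bash
cat > f.py <<'E'
from h import *
im=cam("wrist"); save(im,"w3.png"); print(np.round(im["world_from_camera"][:3,3],3))
for q in ["seat"]:
    for o in models.tip_of("wrist",q)[:2]: print(q,o["confidence"],o["at"],on_z(im,[o["at"]],.006))
P=cloud(im);x,y,z=np.moveaxis(P,2,0)
m=(np.hypot(x-.545,y-.216)<.06)&(z>.0115)&(z<.0165); p=P[m]; print(m.sum())
if len(p)>20:
    from scipy.optimize import least_squares
    r=least_squares(lambda t:np.hypot(p[:,0]-t[0],p[:,1]-t[1])-t[2],[.545,.216,.04],loss="soft_l1",f_scale=.002); print(r.x.round(4),np.median(np.abs(r.fun)))
w=(z>.097)&(z<.103)&(x>.44)&(x<.66)&(y>.1)&(y<.33); print(w.sum())
delta([.545,.216,.2])
E
python3 f.py
```

```text
[0.563 0.184 0.356]
seat 0.56 [252.5, 119.1] [[0.54401913 0.21634    0.006     ]]
1505
[0.5457 0.2162 0.0413] 0.0014488464008614102
3524
t 6.9167 pos [0.4775 0.1867 0.2132] d_tool cm [ 6.58 -3.29  1.31] toolx yaw -3.07
```

View pics/w3.png

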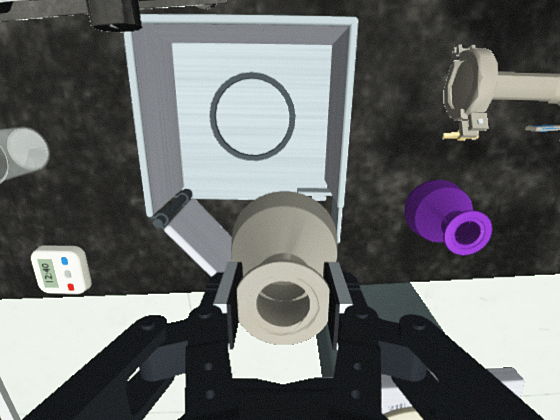

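```bash
cat > g.py <<'E'
from h import *
im=cam("wrist"); p0=np.array(env.observe()["position"]);P=cloud(im);x,y,z=np.moveaxis(P,2,0)
m=(np.hypot(x-p0[0],y-p0[1])<.03)&(np.abs(z-p0[2]-.022)<.006)
col=im["pixels"].astype(int); m&=col.min(2)>90
p=P[m]; print(m.sum(),np.median(p,0)-p0); print([(np.percentile(p[:,i],[2,98])-p0[i]).round(4) for i in range(3)])
b=P[(np.hypot(x-p0[0],y-p0[1])<.05)&(z<p0[2]-.03)&(z>p0[2]-.07)]; print((b.min(0)-p0).round(4),(b.max(0)-p0).round(4))
E
python3 g.py
```

```text
4885 [0.00246853 0.00127812 0.02272122]
[array([-0.0205,  0.0197]), array([-0.0231,  0.0241]), array([0.0194, 0.0248])]
[-0.0335 -0.0327 -0.0522] [ 0.0325  0.033  -0.03  ]
```

Emit:
jog_arm(plan="0 0 0 2 -1 0 255;0 0 0 3 -1.3 0 255;0 0 0 1.7 -0.95 0 255;0 0 0 0 0 2 255;0 0 0 0 0 3 255;0 0 0 0 0 3 255;0 0 0 0 0 2.5 255;0 0 0 0 0 1.5 255;0 0 0 0 0 0 255;0 0 0 0 0 0 255")

```text
time_s: 7.8
position: [0.5462, 0.216, 0.0933]
tool_rot: [[0.999, -0.053, -0.001], [-0.053, -0.999, -0.0], [-0.001, 0.0, -1.0]]
ft_force: [0.2, -0.6, -0.6]
grip_width: 0.0403
gripper_force: 41.0
```

```bash
python3 -c "
from h import *
delta([.545,.216,.0715])"
```

```text
t 7.8 pos [0.5462 0.216  0.0933] d_tool cm [-0.12  0.    2.18] toolx yaw -3.05
```

Emit:
jog_arm(plan="0 0 0 -0.1 0 1 255;0 0 0 0 0 0.6 255;0 0 0 0 0 0.4 255;0 0 0 0 0 0 255;0 0 0 0 0 0 255;0 0 0 0 0 0 255")

```text
time_s: 8.3
position: [0.5453, 0.2167, 0.0737]
tool_rot: [[0.999, -0.052, 0.001], [-0.052, -0.999, 0.0], [0.001, -0.0, -1.0]]
ft_force: [-0.1, 0.1, -2.2]
grip_width: 0.0408
gripper_force: 41.0
```

Emit:
jog_arm(plan="0 0 0 0 0 0.15 255;0 0 0 0 0 0.1 255;0 0 0 0 0 0 255;0 0 0 0 0 0 255;0 0 0 0 0 0 255")

```text
time_s: 8.72
position: [0.5451, 0.2167, 0.0709]
tool_rot: [[0.999, -0.052, 0.0], [-0.052, -0.999, 0.0], [0.0, -0.0, -1.0]]
ft_force: [-0.2, -0.2, -0.8]
grip_width: 0.0403
gripper_force: 41.0
```

Emit:
jog_arm(plan="0 0 0 0 0 0.05 255;0 0 0 0 0 0 100;0 0 0 0 0 0 60;0 0 0 0 0 0 40;0 0 0 0 0 0 40;0 0 0 0 0 0 40")

```text
time_s: 9.22
position: [0.5451, 0.2166, 0.0703]
tool_rot: [[0.999, -0.052, -0.0], [-0.052, -0.999, 0.0], [-0.0, -0.0, -1.0]]
ft_force: [-0.4, -0.2, -0.1]
grip_width: 0.0719
gripper_force: 0.0
```

Emit:
jog_arm(plan="0 0 0 0 0 -1 40;0 0 0 0 0 -2 40;0 0 0 0 0 -3 40;0 0 0 0 0 -3 40;0 0 0 0 0 -3 40;0 0 0 -2 0 -2 120;0 0 0 -3 0 0 255;0 0 0 -3 0 0 255;0 0 0 0 0 0 255;0 0 0 0 0 0 255")

```text
time_s: 10.05
position: [0.4645, 0.221, 0.2116]
tool_rot: [[0.999, -0.051, 0.001], [-0.051, -0.999, 0.0], [0.001, -0.0, -1.0]]
ft_force: [2.0, -0.3, 0.2]
grip_width: 0.0113
gripper_force: 0.0
```

```bash
cat > i.py <<'E'
from h import *
im=cam("wrist"); save(im,"w4.png");P=cloud(im);x,y,z=np.moveaxis(P,2,0)
m=(np.hypot(x-.545,y-.216)<.035)&(z>.085)&(z<.102); p=P[m]; print(m.sum(),cv2.minEnclosingCircle(p[:,:2].astype(np.float32)),np.median(p,0),np.percentile(p,[2,98],0))
sel=(z>.0885)&(z<.1)&(y>.15)&(y<.32)&(x>.3)&(x<.47)&(y>.1); p=P[sel]
r=cv2.minAreaRect(p[:,:2].astype(np.float32)); print("gate",sel.sum(),r,cv2.boxPoints(r).round(3).tolist())
# wall lines
for n,s in (("L",(z>.098)&(z<.103)&(y>.28)&(y<.315)&(x>.49)&(x<.62)),("R",(z>.098)&(z<.103)&(y>.11)&(y<.15)&(x>.49)&(x<.62))):
    q=P[s]; 
    if len(q)>20: print(n,len(q),cv2.fitLine(q[:,:2].astype(np.float32),cv2.DIST_HUBER,0,.01,.01).ravel(),q[:,:2].min(0),q[:,:2].max(0))
for q in ["gate_hinge","gate_push","gate_latch"]:
    zz=dict(gate_hinge=.1,gate_push=.078,gate_latch=.05)[q]
    for o in models.tip_of("wrist",q)[:1]: print(q,o["confidence"],o["at"],on_z(im,[o["at"]],zz).round(4))
delta([.4,.2,.2])
E
python3 i.py
```

```text
1912 ((0.5442712903022766, 0.21698851883411407), 0.022171998396515846) [0.54507042 0.21653821 0.09345872] [[0.52414503 0.19690817 0.08844086]
 [0.56457191 0.23686679 0.09506815]]
gate 1264 ((0.41458120942115784, 0.2585510015487671), (0.1452045440673828, 0.012986487708985806), 36.27257537841797) [[0.35199999809265137, 0.22100000083446503], [0.36000001430511475, 0.20999999344348907], [0.47699999809265137, 0.29600000381469727], [0.4690000116825104, 0.3070000112056732]]
L 969 [ 0.9978632  -0.06533863  0.5676738   0.29427636] [0.49020531 0.28920311] [0.61690042 0.30365841]
R 978 [ 0.99846256 -0.05542982  0.5717423   0.13540502] [0.49005406 0.12857851] [0.61189698 0.14987921]
gate_hinge 0.67 [194.7, 204.9] [[0.4701 0.2957 0.1   ]]
gate_push 0.69 [260.2, 276.3] [[0.3863 0.2483 0.078 ]]
gate_latch 0.6 [297.3, 286.0] [[0.3556 0.2117 0.05  ]]
t 10.25 pos [0.4661 0.2207 0.2103] d_tool cm [-6.5   2.42  1.03] toolx yaw -3.02
```

View pics/w4.png

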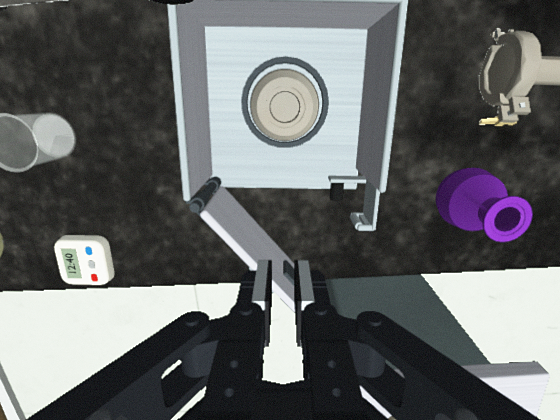

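Emit:
jog_arm(plan="0 0 6.3 0 0 0 255;0 0 6.3 0 0 0 255;0 0 6.3 0 0 0 255;0 0 6.3 0 0 0 255;0 0 6.3 0 0 0 255;0 0 6.3 0 0 0 255;0 0 6.3 0 0 0 255;0 0 6.3 0 0 0 255;0 0 0 0 0 0 255;0 0 0 0 0 0 255")

```text
time_s: 11.08
position: [0.4657, 0.2207, 0.2101]
tool_rot: [[0.599, -0.801, -0.0], [-0.801, -0.599, -0.0], [-0.0, 0.0, -1.0]]
ft_force: [-0.2, -0.5, 0.6]
grip_width: 0.0003
gripper_force: 0.0
```

```bash
python3 -c "
from h import *
print(np.round(env.observe()['q'],1))
delta([.362,.288,.067])"
```

```text
[ 12.2  19.3  81.9   0.   78.8 155.4]
t 11.0833 pos [0.4657 0.2207 0.2101] d_tool cm [-11.6    4.28  14.31] toolx yaw -53.23
```

Emit:
jog_arm(plan="0 0 -5 0 0 0 255;0 0 -5 0 0 0 255;0 0 0 0 0 0 255")

```text
time_s: 11.33
position: [0.4655, 0.2208, 0.2102]
tool_rot: [[0.731, -0.683, -0.0], [-0.683, -0.731, -0.0], [-0.0, 0.0, -1.0]]
ft_force: [0.2, -0.8, 0.6]
grip_width: 0.0001
gripper_force: 0.0
```

```bash
python3 -c "
from h import *
delta([.362,.288,.067])"
```

```text
t 11.3333 pos [0.4655 0.2208 0.2102] d_tool cm [-12.15   2.15  14.32] toolx yaw -43.05
```

Emit:
jog_arm(plan="0 0 0 -3 0.5 0 255;0 0 0 -3 0.5 0 255;0 0 0 -3 0.5 0 255;0 0 0 -3.1 0.6 0 255;0 0 0 0 0 3 255;0 0 0 0 0 3.5 255;0 0 0 0 0 3.5 255;0 0 0 0 0 2.5 255;0 0 0 0 0 1.6 255;0 0 0 0 0 0 255")

```text
time_s: 12.17
position: [0.3617, 0.288, 0.0666]
tool_rot: [[0.726, -0.687, -0.005], [-0.687, -0.726, -0.002], [-0.002, 0.005, -1.0]]
ft_force: [0.6, -0.7, -0.0]
grip_width: 0.0001
gripper_force: 0.0
```

```bash
cat > j.py <<'E'
from h import *
import sys
H=np.array([.470,.296]); s=env.observe(); p=np.array(s["position"]); v=p[:2]-H
e=float(sys.argv[1]) if len(sys.argv)>1 else .0175
r=np.hypot(*v); off=np.arcsin(e/r)   # centre lies e off the middle plane on the outer side
th=-93.4-(np.degrees(np.arctan2(v[1],v[0]))%360-360)-np.degrees(off)
# th: gate angle if in contact (deg)
R=np.array(s["tool_rot"]); yaw=np.degrees(np.arctan2(R[1,0],R[0,0]))
print("t",round(s["time_s"],2),"z",p[2].round(4),"r",r.round(4),"gate deg",th.round(2),"rad",np.radians(th).round(3),"yaw",yaw.round(2),"q6",round(s["q"][5],1))
f=np.array(s["ft_force"]); n=np.radians(176.6-th); print("F along push reaction",(f[:2]@[np.cos(n),np.sin(n)]).round(2),f.round(2))
for t in (55,50,45,40,30,20,15,10,8,6,4,2,0,-2,-5):
    d=np.radians(-93.4-t);n=np.radians(176.6-t)
    C=H+.092*np.array([np.cos(d),np.sin(d)])+e*np.array([np.cos(n),np.sin(n)])
    if len(sys.argv)>2: print(t,C.round(4),(R.T@np.r_[C-p[:2],.067-p[2]]*100).round(2))
E
python3 j.py .0175 1
```

```text
t 12.17 z 0.0666 r 0.1086 gate deg 73.13 rad 1.276 yaw -43.43 q6 157.2
F along push reaction -0.78 [ 0.64 -0.65 -0.02]
55 [0.3825 0.2627] [ 3.25  0.41 -0.04]
50 [0.3857 0.2552] [ 4.    0.73 -0.04]
45 [0.3896 0.248 ] [ 4.78  0.99 -0.04]
40 [0.3941 0.2412] [ 5.58  1.17 -0.04]
30 [0.4047 0.2288] [ 7.2   1.34 -0.05]
20 [0.4174 0.2185] [ 8.83  1.22 -0.05]
15 [0.4244 0.2142] [ 9.63  1.05 -0.05]
10 [0.4317 0.2106] [10.41  0.81 -0.06]
8 [0.4347 0.2093] [10.72  0.7  -0.06]
6 [0.4377 0.2081] [11.02  0.58 -0.06]
4 [0.4408 0.207 ] [11.32  0.44 -0.06]
2 [0.4439 0.2061] [11.61  0.3  -0.06]
0 [0.4471 0.2052] [11.9   0.14 -0.06]
-2 [0.4503 0.2045] [12.18 -0.02 -0.06]
-5 [0.4551 0.2035] [12.59 -0.29 -0.07]
```

Emit:
jog_arm(plan="0 0 0 0.8 0.15 0 255;0 0 0 0.8 0.15 0 255;0 0 0 0.8 0.15 0 255;0 0 0 0.6 0.15 0 255;0 0 0 0.5 0.15 0 255;0 0 0 0.5 0.1 0 255;0 0 0 0.5 0.1 0 255;0 0 0 0.5 0.1 0 255;0 0 0 0 0 0 255")

```text
time_s: 12.92
position: [0.3926, 0.2461, 0.0694]
tool_rot: [[0.726, -0.687, 0.0], [-0.687, -0.726, -0.0], [0.0, -0.0, -1.0]]
ft_force: [0.7, 0.1, 0.9]
grip_width: -0.0
gripper_force: 0.0
```

```bash
python3 j.py .0175 1
```

```text
t 12.92 z 0.0694 r 0.0921 gate deg 42.84 rad 0.748 yaw -43.43 q6 150.8
F along push reaction -0.4 [0.69 0.11 0.91]
55 [0.3825 0.2627] [-1.88 -0.51  0.24]
50 [0.3857 0.2552] [-1.13 -0.19  0.24]
45 [0.3896 0.248 ] [-0.35  0.07  0.24]
40 [0.3941 0.2412] [0.45 0.26 0.24]
30 [0.4047 0.2288] [2.07 0.42 0.24]
20 [0.4174 0.2185] [3.7  0.3  0.24]
15 [0.4244 0.2142] [4.5  0.13 0.24]
10 [0.4317 0.2106] [ 5.28 -0.1   0.24]
8 [0.4347 0.2093] [ 5.59 -0.22  0.24]
6 [0.4377 0.2081] [ 5.89 -0.34  0.24]
4 [0.4408 0.207 ] [ 6.19 -0.48  0.24]
2 [0.4439 0.2061] [ 6.48 -0.62  0.24]
0 [0.4471 0.2052] [ 6.77 -0.78  0.24]
-2 [0.4503 0.2045] [ 7.05 -0.94  0.24]
-5 [0.4551 0.2035] [ 7.46 -1.21  0.24]
```

Emit:
jog_arm(plan="0 0 -3 0.5 0.1 0.05 255;0 0 -3 0.5 0.13 0.05 255;0 0 -3 0.5 0.16 0.05 255;0 0 -3 0.5 0.18 0.05 255;0 0 0 0 0 0 255;0 0 0 0 0 0 255")

```text
time_s: 13.42
position: [0.4039, 0.2297, 0.0673]
tool_rot: [[0.853, -0.522, -0.0], [-0.522, -0.853, -0.0], [-0.0, 0.0, -1.0]]
ft_force: [0.5, 0.1, 0.6]
grip_width: -0.0001
gripper_force: 0.0
```

```bash
python3 j.py .0175 1; python3 -c "
from h import *
im=cam('wrist'); save(im,'w5.png')"
```

```text
t 13.42 z 0.0673 r 0.0936 gate deg 30.71 rad 0.536 yaw -31.5 q6 136.5
F along push reaction -0.36 [0.47 0.05 0.55]
55 [0.3825 0.2627] [-3.56 -1.7   0.03]
50 [0.3857 0.2552] [-2.89 -1.23  0.03]
45 [0.3896 0.248 ] [-2.18 -0.82  0.03]
40 [0.3941 0.2412] [-1.44 -0.47  0.03]
30 [0.4047 0.2288] [0.11 0.03 0.03]
20 [0.4174 0.2185] [1.73 0.25 0.03]
15 [0.4244 0.2142] [2.55 0.25 0.03]
10 [0.4317 0.2106] [3.36 0.18 0.03]
8 [0.4347 0.2093] [3.68 0.13 0.03]
6 [0.4377 0.2081] [4.01 0.07 0.03]
4 [0.4408 0.207 ] [4.33 0.   0.03]
2 [0.4439 0.2061] [ 4.64 -0.08  0.03]
0 [0.4471 0.2052] [ 4.96 -0.17  0.03]
-2 [0.4503 0.2045] [ 5.27 -0.27  0.03]
-5 [0.4551 0.2035] [ 5.72 -0.45  0.03]
```

View pics/w5.png

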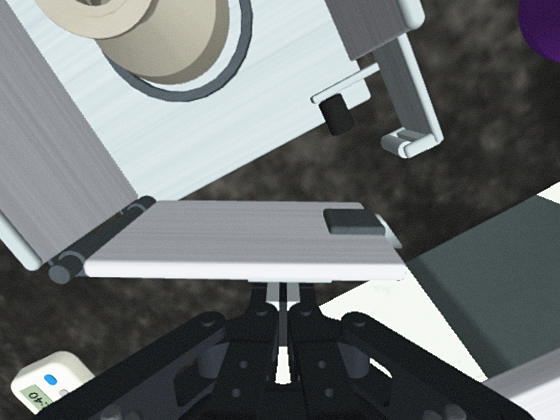

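Emit:
jog_arm(plan="0 0 -2.2 0.35 0.07 0 255;0 0 -2.2 0.35 0.07 0 255;0 0 -2.2 0.35 0.07 0 255;0 0 -2.2 0.35 0.07 0 255;0 0 -2.2 0.35 0.07 0 255;0 0 -2.2 0.35 0.07 0 255;0 0 -2.2 0.3 0.06 0 255;0 0 0 0 0 0 255;0 0 0 0 0 0 255")

```text
time_s: 14.22
position: [0.4234, 0.2154, 0.0673]
tool_rot: [[0.961, -0.277, -0.0], [-0.277, -0.961, -0.0], [-0.0, 0.0, -1.0]]
ft_force: [-1.1, -1.1, 0.5]
grip_width: 0.0002
gripper_force: 0.3
```

```bash
python3 j.py .0175 1
```

```text
t 14.22 z 0.0673 r 0.0931 gate deg 15.81 rad 0.276 yaw -16.1 q6 118.7
F along push reaction 0.68 [-1.11 -1.14  0.52]
55 [0.3825 0.2627] [-5.24 -3.41  0.03]
50 [0.3857 0.2552] [-4.72 -2.78  0.03]
45 [0.3896 0.248 ] [-4.15 -2.2   0.03]
40 [0.3941 0.2412] [-3.53 -1.66  0.03]
30 [0.4047 0.2288] [-2.16 -0.77  0.03]
20 [0.4174 0.2185] [-0.66 -0.13  0.03]
15 [0.4244 0.2142] [0.13 0.09 0.03]
10 [0.4317 0.2106] [0.93 0.24 0.03]
8 [0.4347 0.2093] [1.25 0.28 0.03]
6 [0.4377 0.2081] [1.58 0.3  0.03]
4 [0.4408 0.207 ] [1.91 0.32 0.03]
2 [0.4439 0.2061] [2.23 0.33 0.03]
0 [0.4471 0.2052] [2.56 0.32 0.02]
-2 [0.4503 0.2045] [2.89 0.31 0.02]
-5 [0.4551 0.2035] [3.37 0.26 0.02]
```

Emit:
jog_arm(plan="0 0 -1.2 0.2 0.04 0 255;0 0 -1.2 0.2 0.04 0 255;0 0 0 0 0 0 255;0 0 0 0 0 0 255")

```text
time_s: 14.55
position: [0.4269, 0.2135, 0.0672]
tool_rot: [[0.972, -0.235, -0.001], [-0.235, -0.972, 0.0], [-0.001, 0.0, -1.0]]
ft_force: [-2.7, 1.7, 1.7]
grip_width: 0.0002
gripper_force: 2.0
```

Emit:
jog_arm(plan="0 0 -1.2 0.2 0.04 0 255;0 0 0 0 0 0 255;0 0 0 0 0 0 255")

```text
time_s: 14.8
position: [0.428, 0.2129, 0.0672]
tool_rot: [[0.977, -0.215, -0.002], [-0.215, -0.977, 0.0], [-0.002, 0.0, -1.0]]
ft_force: [-6.9, 2.5, 3.6]
grip_width: -0.0001
gripper_force: 3.7
```

Emit:
jog_arm(plan="0 0 -1.2 0.15 0.03 0 255;0 0 0 0 0 0 255;0 0 0 0 0 0 255")

```text
time_s: 15.05
position: [0.4291, 0.2123, 0.0672]
tool_rot: [[0.981, -0.194, -0.003], [-0.194, -0.981, 0.0], [-0.003, 0.0, -1.0]]
ft_force: [-7.6, 4.0, 4.2]
grip_width: 0.0004
gripper_force: 4.3
```

Emit:
jog_arm(plan="0 0 -0.6 0.1 0.02 0 255;0 0 0 0 0 0 255;0 0 0 0 0 0 255")

```text
time_s: 15.3
position: [0.4312, 0.2116, 0.0672]
tool_rot: [[0.983, -0.184, -0.001], [-0.184, -0.983, -0.0], [-0.001, 0.0, -1.0]]
ft_force: [-2.9, 0.7, 1.9]
grip_width: -0.0001
gripper_force: 1.9
```

Emit:
jog_arm(plan="0 0 -0.6 0.1 0.02 0 255;0 0 0 0 0 0 255;0 0 0 0 0 0 255")

```text
time_s: 15.55
position: [0.4321, 0.2112, 0.0672]
tool_rot: [[0.985, -0.173, -0.001], [-0.173, -0.985, -0.0], [-0.001, 0.0, -1.0]]
ft_force: [-4.9, 1.7, 2.0]
grip_width: 0.0001
gripper_force: 2.6
```

Emit:
jog_arm(plan="0 0 -0.6 0.1 0.02 0 255;0 0 0 0 0 0 255;0 0 0 0 0 0 255")

```text
time_s: 15.8
position: [0.4332, 0.2108, 0.0673]
tool_rot: [[0.987, -0.163, -0.001], [-0.163, -0.987, -0.0], [-0.001, 0.0, -1.0]]
ft_force: [-4.7, 1.0, 1.0]
grip_width: 0.0001
gripper_force: 2.4
```

Emit:
jog_arm(plan="0 0 -0.4 0.07 0.01 0 255;0 0 0 0 0 0 255;0 0 0 0 0 0 255")

```text
time_s: 16.05
position: [0.4333, 0.2107, 0.0672]
tool_rot: [[0.988, -0.156, -0.002], [-0.156, -0.988, -0.0], [-0.002, 0.0, -1.0]]
ft_force: [-6.8, 1.5, 2.7]
grip_width: 0.0001
gripper_force: 3.7
```

Emit:
jog_arm(plan="0 0 -0.4 0.07 0.01 0 255;0 0 0 0 0 0 255;0 0 0 0 0 0 255")

```text
time_s: 16.3
position: [0.4333, 0.2105, 0.0672]
tool_rot: [[0.989, -0.149, -0.003], [-0.149, -0.989, 0.0], [-0.003, 0.0, -1.0]]
ft_force: [-9.2, 2.7, 4.9]
grip_width: 0.0
gripper_force: 5.1
```

Emit:
jog_arm(plan="0 0 -0.4 0.07 0.01 0 255;0 0 0 0 0 0 255;0 0 0 0 0 0 255")

```text
time_s: 16.55
position: [0.4333, 0.2104, 0.0672]
tool_rot: [[0.99, -0.142, -0.005], [-0.142, -0.99, 0.0], [-0.005, 0.001, -1.0]]
ft_force: [-12.1, 4.4, 7.4]
grip_width: 0.0003
gripper_force: 6.5
```

```bash
python3 j.py .0175 1|head -2
```

```text
t 16.55 z 0.0672 r 0.0931 gate deg 8.98 rad 0.157 yaw -8.18 q6 109.9
F along push reaction 12.75 [-12.09   4.38   7.37]
```

Emit:
jog_arm(plan="0 0 0 0.04 0 0 255;0 0 0 0 0 0 255;0 0 0 0 0 0 255")

```text
time_s: 16.8
position: [0.4333, 0.2104, 0.0672]
tool_rot: [[0.99, -0.142, -0.005], [-0.142, -0.99, 0.0], [-0.005, 0.001, -1.0]]
ft_force: [-13.3, 3.3, 8.9]
grip_width: 0.0002
gripper_force: 7.2
```

Emit:
jog_arm(plan="0 0 0 -0.2 0 0 255;0 0 0 -0.3 0 0 255;0 0 0 -0.4 0 0 255;0 0 0 -0.5 0 0 255;0 0 0 -1 0 0 255;0 0 0 0 0 0 255;0 0 0 0 0 0 255;0 0 0 0 0 0 255")

```text
time_s: 17.47
position: [0.4123, 0.2136, 0.0675]
tool_rot: [[0.99, -0.142, 0.001], [-0.142, -0.99, 0.0], [0.001, -0.0, -1.0]]
ft_force: [-0.0, 0.1, 0.7]
grip_width: -0.0001
gripper_force: 0.0
```

```bash
python3 -c "
from h import *
im=cam('wrist'); save(im,'w6.png'); P=cloud(im);x,y,z=np.moveaxis(P,2,0)
s=(z>.0885)&(z<.1)&(y>.14)&(y<.29)&(x>.41)&(x<.48); p=P[s]; print(s.sum(),cv2.minAreaRect(p[:,:2].astype(np.float32)))
print(env.observe()['ft_force'])"
```

```text
9447 ((0.4460499584674835, 0.21406550705432892), (0.058377381414175034, 0.14959615468978882), 3.7132997512817383)
[-0.57368853  0.98722823 -0.66035031]
```

View pics/w6.png

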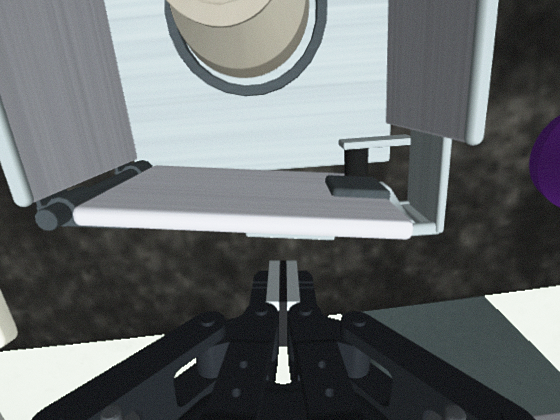

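Emit:
jog_arm(plan="0 0 0 -1.5 0 0 255;0 0 0 -2 0 0 255;0 0 0 0 0 -2 255;0 0 0 0 0 -3 255;0 0 0 0 0 -3 255;0 0 0 0 0 -3 255;0 0 0 0 0 -2 255;0 0 0 0 0 0 255;0 0 0 0 0 0 255;0 0 0 0 0 0 255")

```text
time_s: 18.35
position: [0.3771, 0.2184, 0.1966]
tool_rot: [[0.99, -0.143, -0.001], [-0.143, -0.99, -0.0], [-0.001, 0.0, -1.0]]
ft_force: [0.2, 0.3, -0.9]
grip_width: -0.0002
gripper_force: 0.0
```

```bash
python3 -c "
from h import *
im=cam('wrist'); P=cloud(im);x,y,z=np.moveaxis(P,2,0)
s=(z>.091)&(z<.0975)&(y>.14)&(y<.29)&(x>.41)&(x<.48); p=P[s]; print(s.sum(),cv2.minAreaRect(p[:,:2].astype(np.float32)))
m=(np.hypot(x-.545,y-.216)<.035)&(z>.085)&(z<.102); p=P[m]; print(m.sum(),cv2.minEnclosingCircle(p[:,:2].astype(np.float32)))
print(job.close_job())"
```

```text
2241 ((0.45478183031082153, 0.21432872116565704), (0.040154580026865005, 0.14887219667434692), 3.92865252494812)
264 ((0.5275962352752686, 0.21914774179458618), 0.013843175023794174)
the job is handed in; nothing more can be done
None
```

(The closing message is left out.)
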